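# Clear the trivet for the kettle

### The job

A spice jar has been left standing on the round cork trivet where the kettle belongs. First put that jar upright into the empty compartment of the wooden spice tray at the back, then lift the red kettle by its handle and set it down upright, centred on the trivet. Set both down without dropping or tipping them, let go, and leave the other two jars in the tray undisturbed.

Things in the scene. Friction and masses are not known exactly. Their poses are not given: they have to be found in the camera images.
- kettle: Red kettle, loose, 0.6 kg, 230 mm high, z up. Origin level with its underside; the axis of its round body (180 mm wide, lid knob up to 149 mm) is at (0, -7 mm) in its own x, y. On that axis is the top of its fixed grey loop handle: bar from 208 to 230 mm above the underside, 20 mm wide, running along own (-0.342, 0.940), so grip it across, along (0.940, 0.342). Spout at (-38, 100) mm.
- spice_jar: The spice jar with a black cap and a purple and yellow label that stands on the trivet at the start, loose, 0.09 kg: a cylinder 43 mm in diameter, 132 mm high (cap from 106 mm up). Origin at the centre of its underside, z up.
- trivet: The round cork trivet with a dark wooden rim, 210 mm in diameter, 8 mm thick, fixed to the cooktop. Origin at the centre of its underside, so its top is 8 mm above it.
- empty_place (a point): Centre of the floor of the empty compartment, at the left end of the light wooden spice tray at the back; 6 mm above the cooktop. Axes: x away from the robot, y left along the row, z up. The fixed tray is 88 mm (x) by 264 mm (y), 18 mm high, floor and walls 6 mm thick; two cross walls make three compartments 76 by 80 mm, 86 mm apart.
- jar_short: Bystander: the short wide spice jar with a white cap and orange label, 40 mm in diameter, 71 mm high, loose, standing in the middle or right compartment of the tray. Origin at the centre of its underside.
- jar_slim: Bystander: the slim spice jar with a white cap and green label, 34 mm in diameter, 89 mm high, loose, standing in the other of those two compartments. Origin at the centre of its underside.
There are look-alikes about, which are no part of the job. Leave any orange or turquoise look-alike of the spice_jar alone.

How it is judged:
By the outcome, as a careful person would: the job done as asked, in the order asked, and still so for the second after the job is handed in, with the robot touching nothing.
It also fails if it takes over 64 s, if anything falls off the work surface, if the arm or the gripper's body presses on something with over 40 N, if the wrist force passes 120 N, or if a joint passes its speed limit or range.

### The arm

A 6-joint arm with a two-finger parallel gripper is mounted at the origin on a cart in front of the work surface, level with it; the furniture and walls round the work are solid. World frame = base frame: x ahead of the robot, y to its left, z up, the work surface at z = 0. Lengths are in mm, angles in degrees, forces in N, time in s.
With the tool pointing down it reaches from about 300 to 850 mm from the base axis. Payload 4.2 kg.
Tool frame: the origin (TCP) lies midway between the tips of the shut fingers; the grasp point (between the pads) lies 19 mm behind it (env.tcp_to_grasp is the distance from the TCP to the grasp point, in mm); z points along the fingers, x is the direction in which the jaws open and shut, and the axes are right-handed (so a half turn about z gives the same grasp; the last joint's range is limited). The gripper opens to 91 mm and grips with 3 to 60 N. Pads are 32 mm wide; open, the fingers measure 118 mm over their backs; the gripper's body (76 mm by 178 mm) begins 60 mm behind the grasp point.
Start: joints at [-64.859, 18.312, 89.639, -0, 72.044, -1.146], TCP at [254.657, -515.551, 213.976] pointing down, gripper open.
Joint ranges: [-177.97, 177.97], [-48.28, 115.42], [12.27, 149.76], [-77.06, 257.06], [2.81, 150.46], [-146.56, 146.56]. Speed limits (degrees/s): [147.25, 147.25, 180, 180, 180, 180].

### API

Orientations are given as [roll, pitch, yaw] about the fixed x, y, z axes, in that order (R = Rz(yaw) Ry(pitch) Rx(roll)).
In Python, from workcell import env gives the robot as it stands.
- The arm moves only by the tool drive_tool, never from a script. Its argument "motion" is a list of rows, each a list of 2 entries, a list of its own where there are three numbers: the shift along the world's x, y, z in m, then the turn, a rotation vector about the world's x, y, z in rad. In form: [[[dx, dy, dz], [wx, wy, wz]], ...]. A call has exactly 10 rows; each row shifts and turns the commanded pose from where the row before left it; what a row does not reach is not made up. A row lasts 1/12 s, in which the tool goes at most 41.7 mm and 7.16 degrees, less where a joint would pass 70% of its speed; a pose out of reach is approached as far as the arm can. A call is refused whole if a number of a shift passes 0.0417 or a number of a turn 0.125, either way. A call with a gripper value outside its range is refused whole. "claw" is the opening, from 0 (shut) to 1 (fully open), set as the call begins (left out, the last holds). The fingers move at their own pace and stop on an object; "force" is the grip in N (left out, the last holds). Time passes only in rows, so rows that do not move let the fingers close, or fill a call up. It gives the time, the measured TCP pose, the force and the opening at its end, in the units of the state.
- env.state(): the state, without advancing time (a new reading comes with each control period).
- env.grab_frame(name): name is "scene" or "top" or "wrist"; returns the picture (480x640x3 uint8, red, green, blue); there is no depth.
- env.camera_params(name): a dict with "fov_y" (degrees; the focal length in pixels is half the picture's height over the tangent of half this angle, whatever the lens; pixels are square), "cx", "cy" (the principal point, pixels), "pose" (4x4, takes a point from camera to world coordinates). Camera axes: x right, y down, z forward; pixel columns grow to the right and rows downward; lengths in mm; the calibration is good to about 2 mm. A picture is of the moment at which its call begins: read the wrist's pose just before it. camera_params takes no time and is no camera call; for the wrist camera it gives the pose at the moment of the call.
- env.job_done(): hands the job in, once; it reports no verdict.
The state is a dict: "time_s": time; "qpos": joint angles; "qvel": joint speeds; "effort": joint torques, N m; "ee_pos": TCP position; "ee_rot": TCP orientation; "force": force on the tool from outside, world axes, zero at the start; "torque": the same for the moment, N m; "gripper_width": finger opening in mm.
Only numpy, scipy, OpenCV 4.12 (cv2) and the standard library are available. Lean on these libraries where they do the work, as an engineer would, in place of code of your own. Each camera call takes 0.05 s, during which the arm holds its last target.

## Working session

There is one attempt and no reset: what is moved stays moved. The work goes in short steps, Python scripts to look and compute and a tool call to move; the robot and the scene stay as the last step left them, time stands still between calls to the robot, and variables do not carry over. Pictures are saved under pics/ and viewed, and the job is handed in when it is done.

Besides the shell and the picture viewer there is one more tool, called after "Request:" by a JSON object that holds its "method" and its "body". drive_tool: Moves the arm, as the interface text tells. Its arguments: {"type":"object","properties":{"motion":{"type":"array","items":{"type":"array"}},"claw":{"type":"number"},"force":{"type":"number"}},"required":["motion"]}

```bash
ls; mkdir -p pics; python3 - <<'E'
from workcell import env
import cv2,pickle
P={}
for n in ["scene","top","wrist"]:
    P[n]=env.camera_params(n)
    im=env.grab_frame(n); cv2.imwrite(f"pics/{n}0.png",im[:,:,::-1])
    print(n,P[n])
print(env.state())
E
```

```text
pics
scene {'fov_y': 47.85490451197212, 'cx': 318.73394177381556, 'cy': 238.3486803141071, 'pose': array([[ 9.40225667e-01,  2.44664064e-01, -2.36886449e-01,
         7.64434513e+02],
       [ 3.40188184e-01, -6.42621798e-01,  6.86519645e-01,
        -4.79556578e+02],
       [ 1.57382905e-02, -7.26069363e-01, -6.87441333e-01,
         6.19863351e+02],
       [ 0.00000000e+00,  0.00000000e+00,  0.00000000e+00,
         1.00000000e+00]])}
top {'fov_y': 53.83653289750673, 'cx': 312.7981691077325, 'cy': 240.20306334691827, 'pose': array([[ 2.53626560e-02, -9.92672873e-01,  1.18141031e-01,
         4.75039520e+02],
       [-9.99652263e-01, -2.60374648e-02, -4.17169640e-03,
         8.55150939e+01],
       [ 7.21722278e-03, -1.17994143e-01, -9.92988063e-01,
         8.75854540e+02],
       [ 0.00000000e+00,  0.00000000e+00,  0.00000000e+00,
         1.00000000e+00]])}
wrist {'fov_y': 60.66666703182559, 'cx': 321.0565242864972, 'cy': 240.29778514176704, 'pose': array([[ 4.43308384e-01, -8.56170146e-01, -2.65424863e-01,
         3.29462740e+02],
       [-8.96368276e-01, -4.23843590e-01, -1.2
[... 168 characters left out ...]
.00000000e+00,
         1.00000000e+00]])}
{'time_s': 0.15, 'qpos': array([-6.48589659e+01,  1.83432154e+01,  8.96892712e+01, -1.48887090e-03,
        7.20438201e+01, -1.14583380e+00]), 'qvel': array([-0.16375051, -0.08031363, -0.25155058, -0.07208897,  0.03146727,
       -0.06601137]), 'effort': array([ 8.23514456e-04, -4.12775552e+01, -2.32155418e+01,  7.28243217e-02,
        4.34056227e-02, -9.72710382e-05]), 'ee_pos': array([ 254.4841057 , -515.20511161,  213.32084359]), 'ee_rot': array([-1.79999890e+02,  7.63197002e-02, -6.37126721e+01]), 'force': array([-0.01284349,  0.22887235,  0.34342638]), 'torque': array([ 0.01226949,  0.04279921, -0.00020878]), 'gripper_width': 91.36982504693083}
```

View pics/scene0.png

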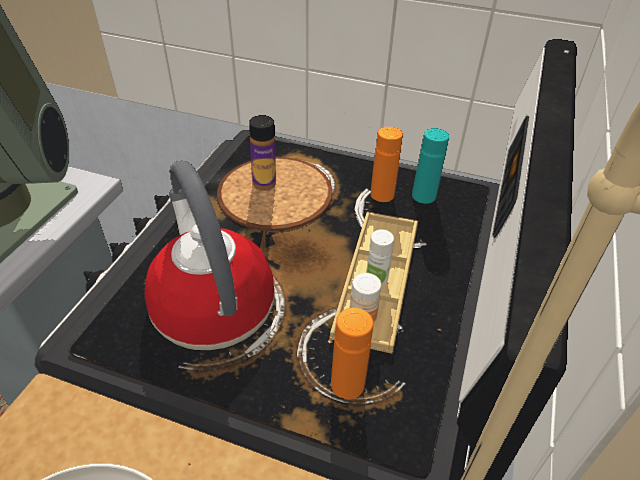

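View pics/top0.png

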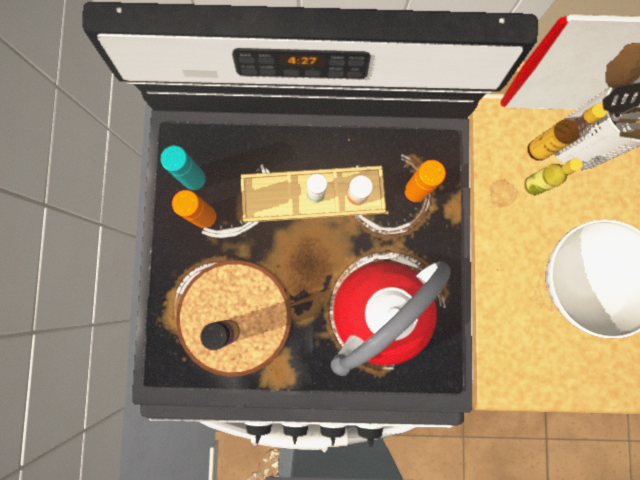

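View pics/wrist0.png

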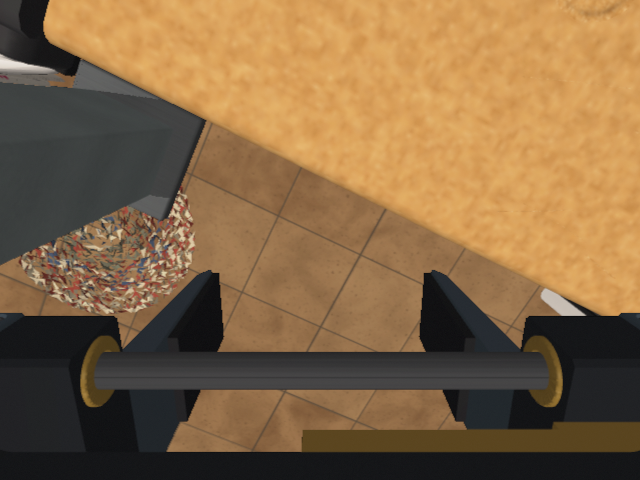

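Candidates: black cap with purple and yellow label at scene (262,150) / top (216,335), standing on the trivet. This is the target. The look-alikes are orange at scene (387,165) and (352,352), and turquoise at scene (431,165). The white caps in the tray, at scene (382,245) and (366,290), are the bystanders. I'll check this in close crops.

```bash
python3 - <<'E'
import cv2,numpy as np
s=cv2.imread("pics/scene0.png");t=cv2.imread("pics/top0.png")
a=cv2.resize(s[105:235,205:345],None,fx=2.8,fy=2.8,interpolation=cv2.INTER_CUBIC)
b=cv2.resize(t[240:390,165:300],(int(135*364/150),364),interpolation=cv2.INTER_CUBIC)
cv2.imwrite("pics/crop1.png",np.hstack([a,b]))
cv2.imwrite("pics/crop2.png",cv2.resize(t[240:390,310:460],None,fx=4,fy=4,interpolation=cv2.INTER_CUBIC))
cv2.imwrite("pics/crop3.png",cv2.resize(t[150:235,150:450],None,fx=2.6,fy=2.6,interpolation=cv2.INTER_CUBIC))
E
```

```text
(no output)
```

View pics/crop1.png

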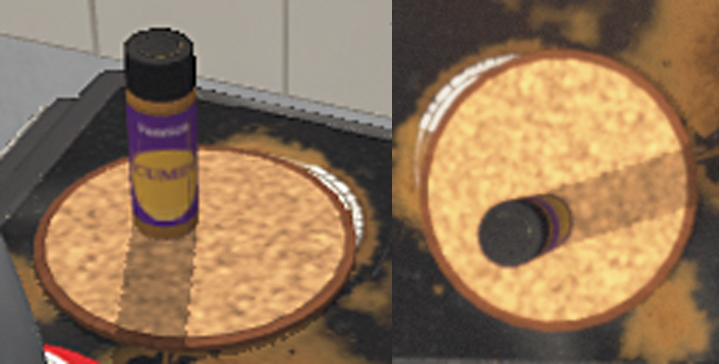

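View pics/crop2.png

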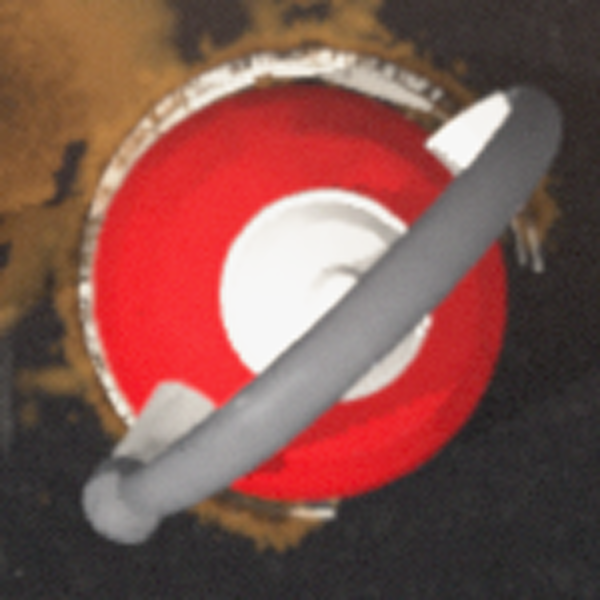

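View pics/crop3.png

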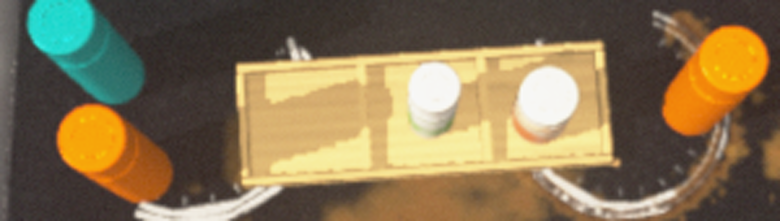

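The crops confirm the target: black cap, purple and yellow "cumin" label, standing off-centre on the trivet at top (216,335). The left compartment is empty at top (276,196). The kettle handle runs diagonally from top (345,365) to (440,272). Next I'll measure positions.

```bash
cat > h.py <<'E'
import numpy as np,cv2
from workcell import env
def K(p): return 240/np.tan(np.radians(p["fov_y"])/2)
def ray(p,uv):
    f=K(p); d=p["pose"][:3,:3]@np.array([(uv[0]-p["cx"])/f,(uv[1]-p["cy"])/f,1.0]); return p["pose"][:3,3],d/np.linalg.norm(d)
def onz(p,uv,z):
    o,d=ray(p,uv); return o+d*(z-o[2])/d[2]
def tri(p1,u1,p2,u2):
    o1,d1=ray(p1,u1);o2,d2=ray(p2,u2)
    A=np.stack([d1,-d2],1);t=np.linalg.lstsq(A,o2-o1,rcond=None)[0]
    a=o1+t[0]*d1;b=o2+t[1]*d2
    return (a+b)/2,np.linalg.norm(a-b)
def proj(p,X):
    c=np.linalg.inv(p["pose"])@np.append(X,1);f=K(p);return np.array([p["cx"]+f*c[0]/c[2],p["cy"]+f*c[1]/c[2]])
def circ(P):
    A=np.c_[2*P[:,:2],np.ones(len(P))];s=np.linalg.lstsq(A,(P[:,:2]**2).sum(1),rcond=None)[0]
    return s[0],s[1],np.sqrt(s[2]+s[0]**2+s[1]**2)
E
cat > m.py <<'E'
from h import *
S=env.camera_params("scene");T=env.camera_params("top")
s=cv2.imread("pics/scene0.png");t=cv2.imread("pics/top0.png")
# trivet
hs=cv2.cvtColor(t,cv2.COLOR_BGR2HSV)
m=((hs[...,0]<20)&(hs[...,1]>60)&(hs[...,2]>170)).astype(np.uint8)
r=np.zeros_like(m);r[255:382,170:298]=m[255:382,170:298]
r=cv2.morphologyEx(r,cv2.MORPH_CLOSE,np.ones((7,7)))
c=max(cv2.findContours(r,0,1)[0],key=cv2.contourArea)
h=cv2.convexHull(c)[:,0]
P=np.array([onz(T,q,8) for q in h]);print("cork circle",circ(P),cv2.fitEllipse(cv2.convexHull(c)))
# dark rim: radial search for outer edge from cork centre
# jar cap: dark pixels inside trivet
g=t.max(2)
m=np.zeros_like(g);m[315:355,195:240]=(g[315:355,195:240]<75)
c=max(cv2.findContours(m,0,1)[0],key=cv2.contourArea);print("cap blob top",cv2.minEnclosingCircle(c),cv2.boundingRect(c))
# tray
m=((hs[...,0]>14)&(hs[...,0]<32)&(hs[...,1]>50)&(hs[...,2]>90)).astype(np.uint8)
r=np.zeros_like(m);r[160:228,236:392]=m[160:228,236:392]
c=max(cv2.findContours(r,0,1)[0],key=cv2.contourArea)
q=cv2.approxPolyDP(cv2.convexHull(c),5,True)[:,0];print("tray",q)
for u in q: print(onz(T,u,18).round(1))
# red, lid
for n,im,p in(("top",t,T),("scene",s,S)):
    H=cv2.cvtColor(im,cv2.COLOR_BGR2HSV)
    m=(((H[...,0]<6)|(H[...,0]>172))&(H[...,1]>180)&(H[...,2]>70)).astype(np.uint8)
    c=max(cv2.findContours(m,0,1)[0],key=cv2.contourArea);print(n,"red",cv2.fitEllipse(cv2.convexHull(c)),cv2.boundingRect(c))
E
python3 m.py
```

```text
cork circle (np.float64(421.90083868930054), np.float64(215.41464762456195), np.float64(110.23477143797201)) ((236.43397521972656, 321.81756591796875), (106.66566467285156, 152.9158172607422), 131.14892578125)
cap blob top ((214.92857360839844, 334.547607421875), 14.619720458984375) (202, 322, 28, 27)
tray [[382 166]
 [388 214]
 [362 227]
 [243 224]
 [237 216]
 [241 174]]
[719.8 -43.5  18. ]
[629.3 -55.3  18. ]
[603.9  -7.7  18. ]
[603.6 210.6  18. ]
[618.2 222.2  18. ]
[697.3 218.3  18. ]
top red ((374.9046936035156, 301.466552734375), (70.6715087890625, 96.04360961914062), 56.35919189453125) (334, 264, 88, 78)
scene red ((208.23265075683594, 286.3679504394531), (115.73705291748047, 130.625732421875), 76.9302749633789) (145, 228, 129, 116)
```

```bash
python3 - <<'E'
import cv2
s=cv2.imread("pics/scene0.png")
cv2.imwrite("pics/crop4.png",cv2.resize(s[150:360,135:290],None,fx=2.8,fy=2.8,interpolation=cv2.INTER_CUBIC))
cv2.imwrite("pics/crop5.png",cv2.resize(s[110:360,325:455],None,fx=2.4,fy=2.4,interpolation=cv2.INTER_CUBIC))
E
```

```text
(no output)
```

View pics/crop4.png

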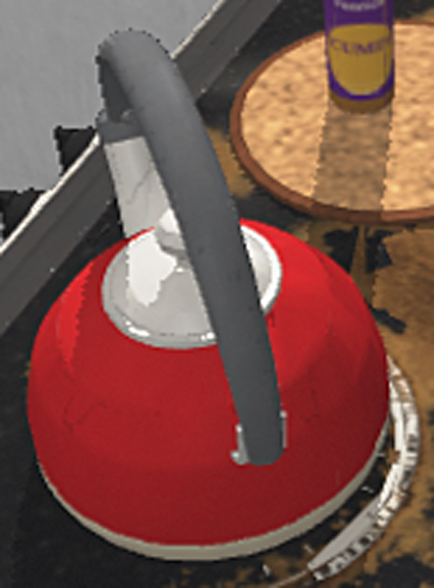

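View pics/crop5.png

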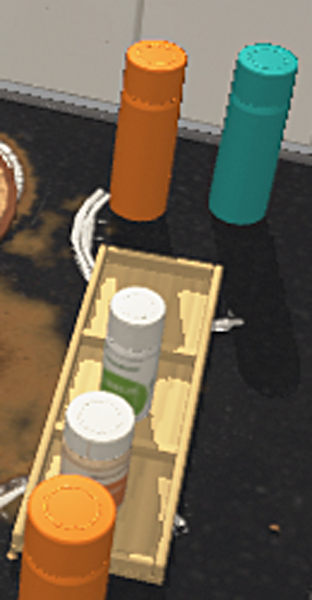

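```bash
cat > m2.py <<'E'
from h import *
from scipy.optimize import least_squares
S=env.camera_params("scene");T=env.camera_params("top")
s=cv2.imread("pics/scene0.png");t=cv2.imread("pics/top0.png")
# trivet: in world polar coords, sample
from scipy.ndimage import map_coordinates
def edge(im,p,c,z,rs,skip=()):
    V=cv2.GaussianBlur(im,(3,3),0)[...,2].astype(float) # red channel
    pts=[]
    for a in np.arange(0,360,3):
        X=[np.array([c[0]+r*np.cos(np.radians(a)),c[1]+r*np.sin(np.radians(a)),z]) for r in rs]
        uv=np.array([proj(p,x) for x in X]); pr=map_coordinates(V,[uv[:,1],uv[:,0]],order=1)
        g=np.gradient(pr); i=g.argmin()
        if g[i]<-8: pts.append(X[i])
    pts=np.array(pts)
    f=lambda q:np.hypot(pts[:,0]-q[0],pts[:,1]-q[1])-q[2]
    r=least_squares(f,[*c,100],loss="soft_l1",f_scale=1.0);
    return r.x,len(pts),np.median(abs(f(r.x)))
c0=onz(T,(233.5,318.3),8);print("c0",c0, onz(T,(177,318),8)-onz(T,(290,318),8))
for n,im,p in(("top",t,T),("scene",s,S)):
    c=c0[:2]
    for _ in range(3):
        q=edge(im,p,c,8,np.arange(88,106,.5)); c=q[0][:2]
    print(n,"cork edge",q)
# cap
print("cap top->140",onz(T,(214.5,334.3),140))
print("lid tri",tri(T,(391.5,313.5),S,(203.75,251.6)))
for z in(30,45,60):print("red top",z,onz(T,(384.9,312.7),z))
# cap in scene: cap top ellipse centre crop1 (160,47)/2.8+(205,105)
print("cap tri",tri(T,(214.5,334.3),S,(205+160/2.8,105+47/2.8)))
# handle: in top bar centreline end-ish points at z 219 (use crop2)
for u in((205,440),(280,390),(340,340),(400,280),(460,220)): print("bar",onz(T,(310+u[0]/4,240+u[1]/4),219).round(1))
# tray corners crop3 scale2.6 off 150,150 ; outer top corners
for u in((238,66),(243,185),(604,42),(618,165)): print("tray top",onz(T,(150+u[0]/2.6,150+u[1]/2.6),18).round(1))
for u in((104,247),(222,266),(22,556),(162,580)): print("tray scene",onz(S,(325+u[0]/2.4,110+u[1]/2.4),18).round(1))
print("short?",onz(T,(150+548/2.6,150+88/2.6),77).round(1),"slim",onz(T,(150+435/2.6,150+82/2.6),95).round(1))
for n,u in(("turq",(62,25)),("orL",(92,133)),("orR",(735,58))): print(n,onz(T,(150+u[0]/2.6,150+u[1]/2.6),132).round(1))
E
python3 m2.py
```

```text
c0 [432.12980871 221.8340028    8.        ] [ -5.11906936 204.37543281   0.        ]
top cork edge (array([433.97086978, 222.9791504 ,  97.01395364]), 110, np.float64(0.5019247080581124))
scene cork edge (array([434.03595529, 225.5301659 ,  96.53933608]), 73, np.float64(0.4437734679261638))
cap top->140 [413.78399154 229.02192793 140.        ]
lid tri (array([451.8506258 , -46.90847814, 107.1589817 ]), np.float64(1.9147192424717245))
red top 30 [449.71642387 -49.02516296  30.        ]
red top 45 [450.16549214 -46.63928718  45.        ]
red top 60 [450.61456042 -44.25341141  60.        ]
cap tri (array([414.85710239, 229.25955646, 141.28246485]), np.float64(2.1647342409272996))
bar [404.3  12.9 219. ]
bar [421.7 -12.5 219. ]
bar [439. -33. 219.]
bar [459.9 -53.5 219. ]
bar [481.  -74.3 219. ]
tray top [694.7 217.2  18. ]
tray top [608.9 210.   18. ]
tray top [719.5 -44.1  18. ]
tray top [630.3 -54.8  18. ]
tray scene [614.7 211.   18. ]
tray scene [697.9 221.   18. ]
tray scene [645.4 -61.5  18. ]
tray scene [723.2 -49.6  18. ]
short? [670.3   1.8  77. ] slim [667.9  77.2  95. ]
turq [688.6 309.9 132. ]
orL [621.  287.4 132. ]
orR [ 679.  -108.4  132. ]
```

Positions found:

| Item | Position (mm) |
|---|---|
| Jar | (414, 229) |
| Trivet centre | (434, 224) |
| Empty place | about (657, 168), tray yaw about 5° |
| Kettle axis | (451, -46), handle bar along about 133° |

I'll move above the jar, keeping higher than the kettle handle.

Request:
{"method": "drive_tool", "body": {"motion": [[[0.008,0.025,0.015],[0,0,0.06]],[[0.008,0.037,0.015],[0,0,0.06]],[[0.008,0.037,0.015],[0,0,0.06]],[[0.008,0.037,0.015],[0,0,0.06]],[[0.008,0.037,0.012],[0,0,0.06]],[[0.008,0.037,0.012],[0,0,0.06]],[[0.008,0.037,0.012],[0,0,0.06]],[[0.008,0.037,0.01],[0,0,0.06]],[[0.008,0.037,0],[0,0,0.06]],[[0.008,0.037,0],[0,0,0.06]]], "claw": 1, "force": 20}}

```text
time_s: 0.98
ee_pos: [334.7, -155.9, 320.6]
ee_rot: [-180.0, -0.1, -29.2]
force: [1.0, 0.2, 0.4]
gripper_width: 91.2
```

Request:
{"method": "drive_tool", "body": {"motion": [[[0.008,0.037,0],[0,0,0.06]],[[0.008,0.037,0],[0,0,0.06]],[[0.008,0.037,0],[0,0,0.06]],[[0.008,0.037,0],[0,0,0.06]],[[0.008,0.037,0],[0,0,0.06]],[[0.008,0.037,0],[0,0,0.06]],[[0.008,0.037,0],[0,0,0.06]],[[0.008,0.037,0],[0,0,0.06]],[[0.008,0.037,0],[0,0,0.06]],[[0.0,0.015,0],[0,0,0.06]]]}}

```text
time_s: 1.82
ee_pos: [407.3, 194.5, 319.3]
ee_rot: [-179.9, 0.0, 5.4]
force: [0.4, -0.1, 0.3]
gripper_width: 91.4
```

```bash
python3 - <<'E'
from h import *
st=env.state();p=env.camera_params("wrist");im=env.grab_frame("wrist")
print(st["ee_pos"],st["ee_rot"],st["qvel"].round(1))
print(proj(p,(414,229,140)),proj(p,(434,224,8)),proj(p,(451,-46,219)))
cv2.imwrite("pics/w1.png",im[:,:,::-1]);np.save("w1.npy",p)
E
```

```text
[407.32952772 194.5119711  319.31094639] [-1.79903557e+02  3.55044287e-03  5.39575394e+00] [ 19.1   5.4  -5.7  -2.4   2.7 -22.5]
[333.28003243 175.90298544] [346.8071277  165.55575103] [345.49568254 509.58415477]
```

View pics/w1.png

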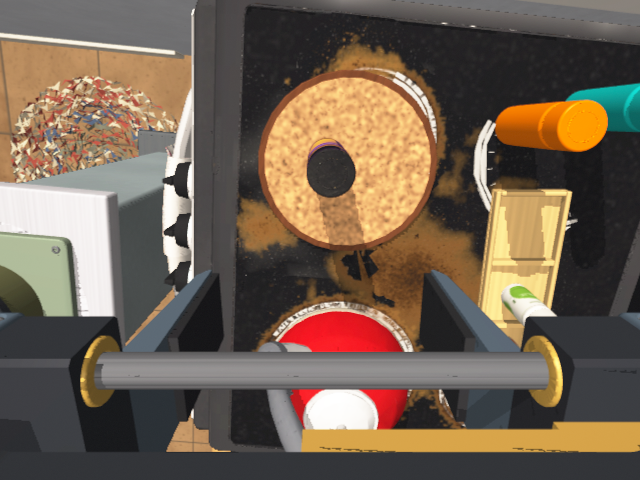

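The wrist view shows the jar cap at (330,171), the trivet centred near (348,160), and the empty compartment at upper right (528,225). The arm was still moving, so I'll retake it settled.

```bash
python3 - <<'E'
from h import *
import time
env.grab_frame("wrist")
st=env.state();p=env.camera_params("wrist");im=env.grab_frame("wrist")[:,:,::-1].copy()
print(st["ee_pos"],st["ee_rot"],st["qvel"].round(1))
cv2.imwrite("pics/w2.png",im)
g=im.max(2); m=np.zeros_like(g); m[130:215,290:370]=g[130:215,290:370]<60
c=max(cv2.findContours(m,0,1)[0],key=cv2.contourArea);(u,v),r=cv2.minEnclosingCircle(c);print("cap",u,v,r,onz(p,(u,v),140))
from scipy.ndimage import map_coordinates
from scipy.optimize import least_squares
V=cv2.GaussianBlur(im,(3,3),0)[...,2].astype(float);cc=[434,224]
for _ in range(3):
    pts=[]
    for a in np.radians(np.arange(0,360,3)):
        X=[(cc[0]+q*np.cos(a),cc[1]+q*np.sin(a),8) for q in np.arange(88,106,.5)]
        uv=np.array([proj(p,x) for x in X]);pr=map_coordinates(V,[uv[:,1],uv[:,0]],order=1);gr=np.gradient(pr)
        if gr.min()<-8: pts.append(X[gr.argmin()])
    P=np.array(pts);f=lambda q:np.hypot(P[:,0]-q[0],P[:,1]-q[1])-q[2]
    q=least_squares(f,[*cc,97],loss="soft_l1").x;cc=q[:2]
print("trivet",q,len(P))
E
```

```text
[406.52462295 192.67055711 319.2231886 ] [-1.79997952e+02  8.08601501e-02  5.29409735e+00] [-3.2 -1.8  1.5 -2.   0.9  1.2]
cap 331.846923828125 167.6714324951172 25.354909896850586 [411.10542374 233.66725792 140.        ]
trivet [434.15630624 223.83898098  96.70180687] 120
```

View pics/w2.png

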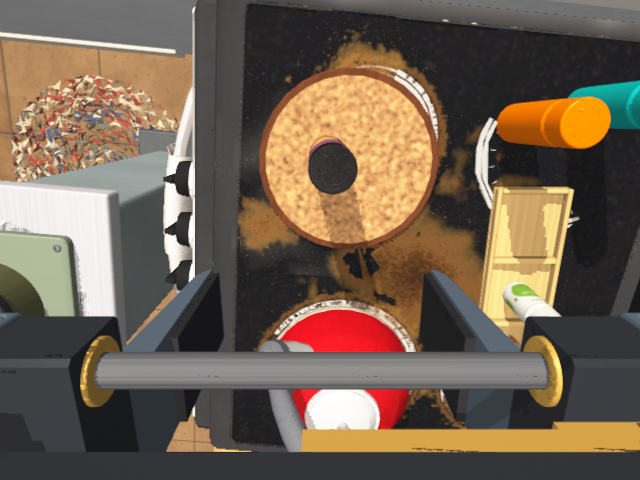

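```bash
python3 - <<'E'
from h import *
p=env.camera_params("wrist")
for u in ((497,188),(573,188),(492,262),(562,264)):print(onz(p,u,18).round(1))
print(onz(p,(333,169.5),140))
E
```

```text
[608.2 210.8  18. ]
[695.7 218.7  18. ]
[621.8 120.4  18. ]
[707.7 125.6  18. ]
[412.22791502 230.40147028 140.        ]
```

Request:
{"method": "drive_tool", "body": {"motion": [[[0.003,0.019,0],[0,0,0]],[[0.003,0.019,-0.01],[0,0,0]],[[0,0,-0.028],[0,0,0]],[[0,0,-0.03],[0,0,0]],[[0,0,-0.03],[0,0,0]],[[0,0,-0.03],[0,0,0]],[[0,0,-0.03],[0,0,0]],[[0,0,-0.025],[0,0,0]],[[0,0,-0.02],[0,0,0]],[[0,0,-0.01],[0,0,0]]]}}

```text
time_s: 2.8
ee_pos: [411.1, 225.9, 104.7]
ee_rot: [179.9, 0.2, 4.9]
force: [-0.6, 0.5, 0.5]
gripper_width: 91.1
```

Request:
{"method": "drive_tool", "body": {"motion": [[[0,0.001,-0.008],[0,0,0]],[[0,0.001,-0.008],[0,0,0]],[[0,0,-0.008],[0,0,0]],[[0,0,0],[0,0,0]],[[0,0,0],[0,0,0]],[[0,0,0],[0,0,0]],[[0,0,0],[0,0,0]],[[0,0,0],[0,0,0]],[[0,0,0],[0,0,0]],[[0,0,0],[0,0,0]]]}}

```text
time_s: 3.63
ee_pos: [412.8, 230.5, 83.2]
ee_rot: [-180.0, -0.0, 5.0]
force: [-0.2, -0.0, -0.9]
gripper_width: 91.5
```

```bash
python3 - <<'E'
from h import *
st=env.state();print(st["ee_pos"],st["ee_rot"],st["qvel"].round(1))
a=env.grab_frame("wrist")[:,:,::-1];b=env.grab_frame("scene")[:,:,::-1]
cv2.imwrite("pics/w3.png",np.hstack([cv2.resize(a,(400,300)),b[60:300,150:470]][:1]+[cv2.resize(b[60:300,150:470],(400,300))]))
E
```

```text
[412.76718954 230.54290854  83.22143902] [-1.79988956e+02 -3.47052373e-02  5.04558656e+00] [-0.   0.1 -0.  -0.   0.   0. ]
```

View pics/w3.png

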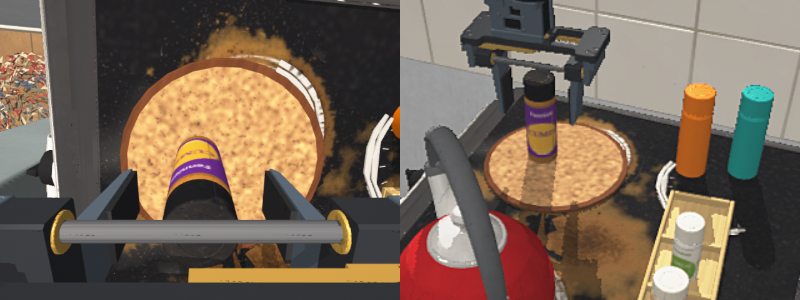

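The jar is centred between the fingers at wrist (200,180) and scene (540,115). Closing now.

Request:
{"method": "drive_tool", "body": {"motion": [[[0,0,0],[0,0,0]],[[0,0,0],[0,0,0]],[[0,0,0],[0,0,0]],[[0,0,0],[0,0,0]],[[0,0,0],[0,0,0]],[[0,0,0],[0,0,0]],[[0,0,0],[0,0,0]],[[0,0,0],[0,0,0]],[[0,0,0],[0,0,0]],[[0,0,0],[0,0,0]]], "claw": 0, "force": 18}}

```text
time_s: 4.57
ee_pos: [412.4, 230.4, 83.0]
ee_rot: [180.0, 0.0, 5.0]
force: [-0.4, -0.5, 2.4]
gripper_width: 42.7
```

Request:
{"method": "drive_tool", "body": {"motion": [[[0,0,0.005],[0,0,0]],[[0,0,0.01],[0,0,0]],[[0,0,0.015],[0,0,0]],[[0,0,0.02],[0,0,0]],[[0.005,-0.002,0.02],[0,0,0]],[[0.01,-0.003,0.015],[0,0,0]],[[0.02,-0.005,0.01],[0,0,0]],[[0.025,-0.006,0.005],[0,0,0]],[[0.025,-0.006,0],[0,0,0]],[[0.025,-0.006,0],[0,0,0]]]}}

```text
time_s: 5.4
ee_pos: [524.0, 202.2, 183.8]
ee_rot: [-180.0, -0.1, 5.1]
force: [1.0, 1.0, -0.5]
gripper_width: 42.2
```

Request:
{"method": "drive_tool", "body": {"motion": [[[0.025,-0.006,0],[0,0,0]],[[0.025,-0.006,0],[0,0,0]],[[0.025,-0.006,0],[0,0,0]],[[0.025,-0.006,0],[0,0,0]],[[0.02,-0.006,0],[0,0,0]],[[0.01,-0.003,0],[0,0,0]],[[0.004,0,0],[0,0,0]],[[0,0,0],[0,0,0]],[[0,0,0],[0,0,0]],[[0,0,0],[0,0,0]]]}}

```text
time_s: 6.23
ee_pos: [655.5, 169.9, 183.2]
ee_rot: [-180.0, 0.0, 5.1]
force: [-0.4, -0.1, -0.9]
gripper_width: 41.9
```

```bash
python3 - <<'E'
from h import *
st=env.state();p=env.camera_params("wrist");print(st["ee_pos"],st["ee_rot"],st["qvel"].round(1),st["gripper_width"])
a=env.grab_frame("wrist")[:,:,::-1];b=env.grab_frame("scene")[:,:,::-1]
cv2.imwrite("pics/w4.png",np.hstack([cv2.resize(a,(400,300)),cv2.resize(b[60:360,150:550],(400,300))]))
E
```

```text
[655.47292053 169.91601326 183.18706258] [-1.79991711e+02  4.29693337e-02  5.08203465e+00] [ 0.2 -0.3 -0.   0.  -0.1 -0.1] 41.859199651750004
```

View pics/w4.png

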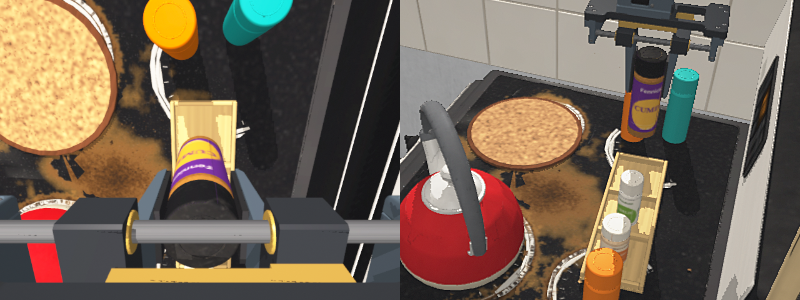

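The jar is held upright above the empty left compartment, at wrist (205,110) and scene (650,95). Lowering.

Request:
{"method": "drive_tool", "body": {"motion": [[[0,0,-0.01],[0,0,0]],[[0,0,-0.015],[0,0,0]],[[0,0,-0.02],[0,0,0]],[[0,0,-0.02],[0,0,0]],[[0,0,-0.015],[0,0,0]],[[0,0,-0.01],[0,0,0]],[[0,0,-0.006],[0,0,0]],[[0,0,0],[0,0,0]],[[0,0,0],[0,0,0]],[[0,0,0],[0,0,0]]]}}

```text
time_s: 7.17
ee_pos: [657.4, 169.7, 88.2]
ee_rot: [-180.0, -0.1, 5.0]
force: [0.4, -0.1, -0.9]
gripper_width: 42.3
```

```bash
python3 - <<'E'
from h import *
a=env.grab_frame("scene")[:,:,::-1];b=env.grab_frame("top")[:,:,::-1]
cv2.imwrite("pics/w5.png",np.hstack([cv2.resize(a[80:300,300:500],(400,440)),cv2.resize(b[110:290,200:365],(400,440))]))
E
```

```text
(no output)
```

View pics/w5.png

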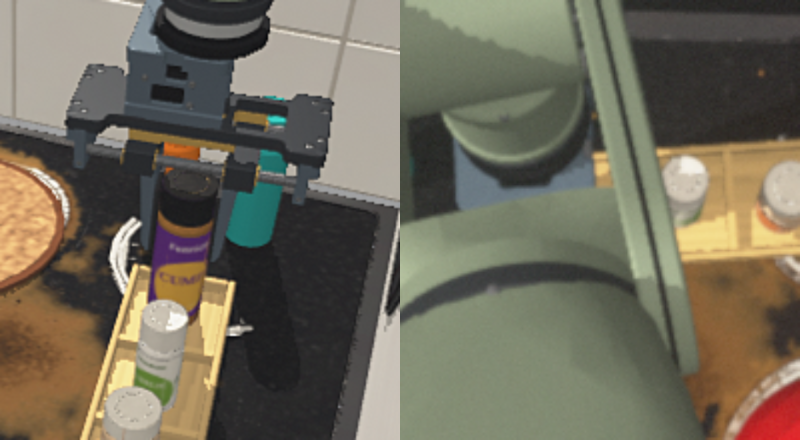

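The jar is well inside the compartment walls and the neighbours are clear. The last 7 mm goes slowly.

Request:
{"method": "drive_tool", "body": {"motion": [[[0,0,-0.002],[0,0,0]],[[0,0,-0.002],[0,0,0]],[[0,0,-0.001],[0,0,0]],[[0,0,-0.001],[0,0,0]],[[0,0,-0.0005],[0,0,0]],[[0,0,0],[0,0,0]],[[0,0,0],[0,0,0]],[[0,0,0],[0,0,0]],[[0,0,0],[0,0,0]],[[0,0,0],[0,0,0]]]}}

```text
time_s: 8.1
ee_pos: [656.7, 169.4, 81.2]
ee_rot: [-180.0, -0.0, 5.0]
force: [-1.7, -1.3, 5.4]
gripper_width: 42.2
```

Contact at about 6 N. Releasing.

Request:
{"method": "drive_tool", "body": {"motion": [[[0,0,0],[0,0,0]],[[0,0,0],[0,0,0]],[[0,0,0],[0,0,0]],[[0,0,0],[0,0,0]],[[0,0,0],[0,0,0]],[[0,0,0],[0,0,0]],[[0,0,0],[0,0,0]],[[0,0,0],[0,0,0]],[[0,0,0],[0,0,0]],[[0,0,0],[0,0,0]]], "claw": 1}}

```text
time_s: 8.93
ee_pos: [656.7, 169.5, 80.5]
ee_rot: [-180.0, -0.0, 5.0]
force: [-0.4, 0.0, 1.1]
gripper_width: 91.3
```

```bash
python3 - <<'E'
from h import *
a=env.grab_frame("scene")[:,:,::-1];b=env.grab_frame("wrist")[:,:,::-1]
cv2.imwrite("pics/w6.png",np.hstack([cv2.resize(a[80:300,300:500],(400,440)),cv2.resize(b,(400,300),)[:300] if 0 else cv2.resize(b,(400,440))]))
E
```

```text
(no output)
```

View pics/w6.png

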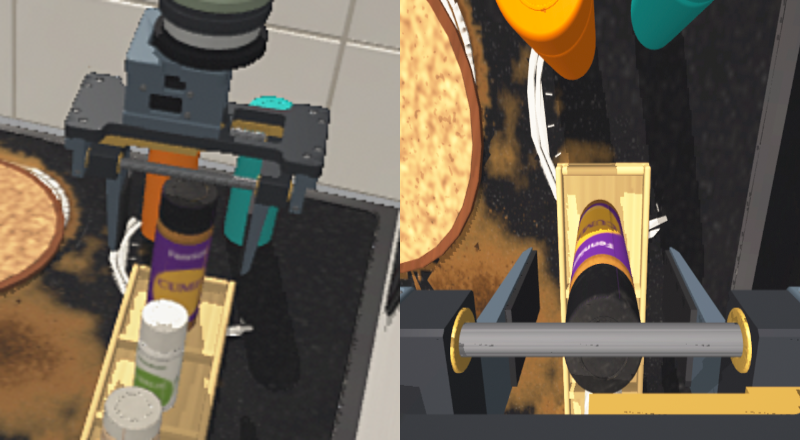

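The jar stands released in the compartment and the fingers are clear on both sides. I'll retreat straight up, then go to a viewing point near the kettle handle with yaw 43°.

Request:
{"method": "drive_tool", "body": {"motion": [[[0,0,0.01],[0,0,0]],[[0,0,0.025],[0,0,0]],[[0,0,0.035],[0,0,0]],[[0,0,0.04],[0,0,0]],[[-0.005,-0.01,0.035],[0,0,0.04]],[[-0.01,-0.02,0.03],[0,0,0.05]],[[-0.011,-0.02,0.03],[0,0,0.05]],[[-0.011,-0.02,0.03],[0,0,0.05]],[[-0.011,-0.02,0.015],[0,0,0.05]],[[-0.011,-0.02,0],[0,0,0.05]]]}}

```text
time_s: 9.87
ee_pos: [598.5, 58.8, 336.4]
ee_rot: [179.8, -0.6, 21.8]
force: [0.5, 0.5, -0.2]
gripper_width: 91.2
```

Request:
{"method": "drive_tool", "body": {"motion": [[[-0.012,-0.022,0],[0,0,0.05]],[[-0.012,-0.022,0],[0,0,0.05]],[[-0.012,-0.022,0],[0,0,0.05]],[[-0.012,-0.022,0],[0,0,0.05]],[[-0.012,-0.022,0],[0,0,0.05]],[[-0.012,-0.022,0],[0,0,0.05]],[[-0.012,-0.022,0],[0,0,0.05]],[[-0.008,-0.012,0],[0,0,0.023]],[[0,0,0],[0,0,0]],[[0,0,0],[0,0,0]]]}}

```text
time_s: 10.7
ee_pos: [505.5, -106.8, 331.4]
ee_rot: [179.9, -0.1, 42.9]
force: [-0.1, 0.4, 0.5]
gripper_width: 90.9
```

```bash
python3 - <<'E'
from h import *
st=env.state();p=env.camera_params("wrist");im=env.grab_frame("wrist")[:,:,::-1];np.save("p7.npy",p)
print(st["ee_pos"],st["ee_rot"],st["qvel"].round(1))
cv2.imwrite("pics/w7.png",im)
print(proj(p,(451,-46,219)))
b=env.grab_frame("scene")[:,:,::-1];cv2.imwrite("pics/s7.png",b)
E
```

```text
[ 505.47485482 -106.79338084  331.42321967] [ 1.79944338e+02 -8.25565172e-02  4.29141259e+01] [ 1.4  0.9 -0.3  0.4 -0.3  0.1]
[323.52888835 117.84020135]
```

View pics/w7.png

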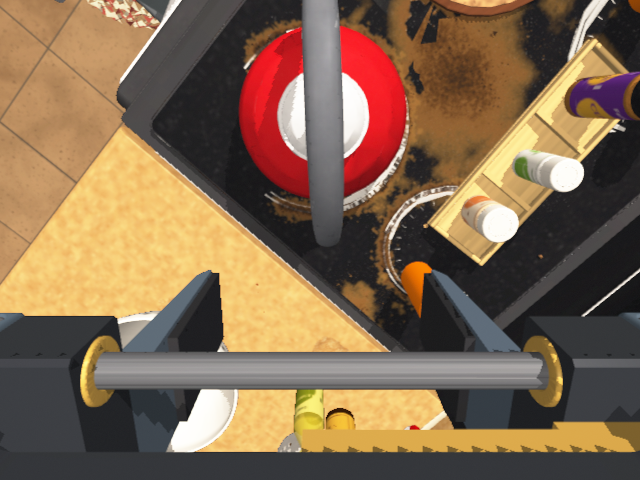

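View pics/s7.png

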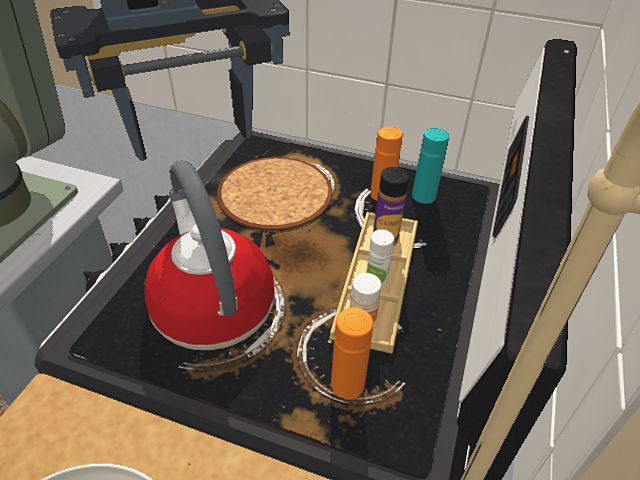

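The jar stands upright in the compartment at scene (392,205), with all the other jars unchanged. In the wrist view the handle runs straight up the image at u≈323, so the yaw is matched. The lid centre is near (323,116).

```bash
python3 - <<'E'
from h import *
p=np.load("p7.npy",allow_pickle=True).item();im=cv2.imread("pics/w7.png")
print(p["pose"][:3,3])
print("lid",onz(p,(323.5,116.5),107))
H=cv2.cvtColor(im,cv2.COLOR_BGR2HSV);m=((H[...,1]<60)&(H[...,2]<170)&(H[...,2]>60))
for v in(30,60,90,118,140,170):
    x=np.where(m[v,290:360])[0]+290; print(v,x.min(),x.max(),np.median(x))
m=(((H[...,0]<6)|(H[...,0]>172))&(H[...,1]>180)&(H[...,2]>70)).astype(np.uint8)
c=max(cv2.findContours(m,0,1)[0],key=cv2.contourArea)
h=np.vstack([c]);print("red",cv2.minEnclosingCircle(h))
y=[np.where(m[v])[0] for v in range(60,180,10)];print([(a.min(),a.max()) for a in y])
print(onz(p,(323,118),219),onz(p,(323,60),219),onz(p,(324,170),219),onz(p,cv2.minEnclosingCircle(h)[0],45))
E
```

```text
[447.87638217 -45.15411475 502.21341387]
lid [451.4071422  -45.48686557 107.        ]
30 302 338 320.0
60 303 340 321.5
90 304 341 322.5
118 305 342 323.5
140 305 343 324.0
170 309 342 325.5
red ((304.0, 112.0), 85.09416198730469)
[(np.int64(255), np.int64(390)), (np.int64(249), np.int64(396)), (np.int64(245), np.int64(400)), (np.int64(241), np.int64(404)), (np.int64(240), np.int64(404)), (np.int64(239), np.int64(405)), (np.int64(239), np.int64(405)), (np.int64(241), np.int64(403)), (np.int64(243), np.int64(400)), (np.int64(248), np.int64(397)), (np.int64(253), np.int64(390)), (np.int64(260), np.int64(383))]
[450.81295879 -46.31248457 219.        ] [426.68282273 -20.45618447 219.        ] [474.6527721  -70.85170403 219.        ] [433.64600455 -56.32244252  45.        ]
```

Request:
{"method": "drive_tool", "body": {"motion": [[[-0.012,0.013,0],[0,0,0]],[[-0.016,0.018,0],[0,0,0]],[[-0.016,0.018,0],[0,0,0]],[[-0.01,0.011,-0.01],[0,0,0.01]],[[0,0,-0.025],[0,0,0]],[[0,0,-0.03],[0,0,0]],[[0,0,-0.03],[0,0,0]],[[0,0,-0.02],[0,0,0]],[[0,0,-0.01],[0,0,0]],[[0,0,-0.005],[0,0,0]]]}}

```text
time_s: 11.63
ee_pos: [451.3, -45.7, 199.2]
ee_rot: [-179.9, 0.1, 43.7]
force: [0.1, 0.2, 0.4]
gripper_width: 91.2
```

Request:
{"method": "drive_tool", "body": {"motion": [[[0,0,-0.001],[0,0,0]],[[0,0,0],[0,0,0]],[[0,0,0],[0,0,0]],[[0,0,0],[0,0,0]],[[0,0,0],[0,0,0]],[[0,0,0],[0,0,0]],[[0,0,0],[0,0,0]],[[0,0,0],[0,0,0]],[[0,0,0],[0,0,0]],[[0,0,0],[0,0,0]]]}}

```text
time_s: 12.47
ee_pos: [451.7, -46.6, 199.5]
ee_rot: [180.0, -0.0, 43.6]
force: [0.7, 0.8, -0.2]
gripper_width: 91.0
```

```bash
python3 - <<'E'
from h import *
st=env.state();print(st["ee_pos"],st["ee_rot"])
a=env.grab_frame("scene")[:,:,::-1];b=env.grab_frame("wrist")[:,:,::-1]
cv2.imwrite("pics/w8.png",np.hstack([cv2.resize(a[60:360,80:350],(400,440)),cv2.resize(b,(400,440))]))
E
```

```text
[451.65457694 -46.57430532 199.49491552] [ 1.79997681e+02 -4.17497516e-03  4.36017172e+01]
```

View pics/w8.png

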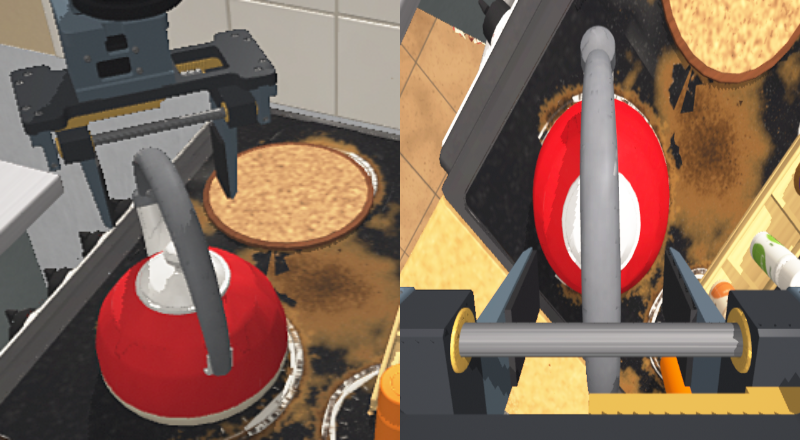

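```bash
python3 - <<'E'
from h import *
S=env.camera_params("scene")
f=lambda X:(proj(S,X)-[80,60])*[400/270,440/300]
for X in((451,-46,230),(451,-46,208),(451,-46,149),(451,-46,0),(451.6,-46.6,199.5)):print(X,f(X))
d=np.array([-.69,.724,0])
for k in(-90,-60,-30,0,30,60,90):print(k,f(np.array([451,-46,219])+k*d))
e=np.array([.724,.69,0])
for k in(-50,50):print(k,f(np.array([451.6,-46.6,199.5])+k*e))
E
```

```text
(451, -46, 230) [161.6539884 172.0306731]
(451, -46, 208) [165.66405181 193.44388087]
(451, -46, 149) [175.5574154  246.27313282]
(451, -46, 0) [196.06555632 355.78389056]
(451.6, -46.6, 199.5) [167.44464427 202.04383231]
-90 [193.83558354 251.89464705]
-60 [183.12922733 227.38361726]
-30 [173.09886651 204.42020484]
0 [163.68243727 182.86232153]
30 [154.82524771 162.58475622]
60 [146.47891487 143.47674142]
90 [138.60048054 125.43992898]
-50 [106.23542076 217.01928808]
50 [225.91529495 187.73839608]
```

Projections agree: knob at (175,246) and bar at (163,182), so the bar sits midway between the fingers. Closing on the handle.

Request:
{"method": "drive_tool", "body": {"motion": [[[0,0,0],[0,0,0]],[[0,0,0],[0,0,0]],[[0,0,0],[0,0,0]],[[0,0,0],[0,0,0]],[[0,0,0],[0,0,0]],[[0,0,0],[0,0,0]],[[0,0,0],[0,0,0]],[[0,0,0],[0,0,0]],[[0,0,0],[0,0,0]],[[0,0,0],[0,0,0]]], "claw": 0, "force": 50}}

```text
time_s: 13.4
ee_pos: [451.6, -46.5, 199.5]
ee_rot: [-180.0, -0.0, 43.6]
force: [0.0, 0.0, 0.2]
gripper_width: 27.5
```

Request:
{"method": "drive_tool", "body": {"motion": [[[0,0,0],[0,0,0]],[[0,0,0],[0,0,0]],[[0,0,0.001],[0,0,0]],[[0,0,0.002],[0,0,0]],[[0,0,0.003],[0,0,0]],[[0,0,0.004],[0,0,0]],[[0,0,0.005],[0,0,0]],[[0,0,0.005],[0,0,0]],[[0,0,0.005],[0,0,0]],[[0,0,0.005],[0,0,0]]]}}

```text
time_s: 14.23
ee_pos: [451.8, -46.6, 230.2]
ee_rot: [180.0, -0.0, 43.6]
force: [0.5, -0.5, -5.9]
gripper_width: 23.5
```

```bash
python3 - <<'E'
from h import *
st=env.state();print(st["ee_pos"],st["ee_rot"],st["force"],st["torque"],st["gripper_width"])
a=env.grab_frame("scene")[:,:,::-1];b=env.grab_frame("wrist")[:,:,::-1]
cv2.imwrite("pics/w9.png",np.hstack([cv2.resize(a[60:360,80:350],(400,440)),cv2.resize(b,(400,440))]))
E
```

```text
[451.75781681 -46.57468078 230.1539157 ] [ 1.79980534e+02 -1.92154486e-02  4.36023141e+01] [ 0.53942911 -0.48613706 -5.92769303] [-0.00659219 -0.12283882  0.00233648] 23.488049532931353
```

View pics/w9.png

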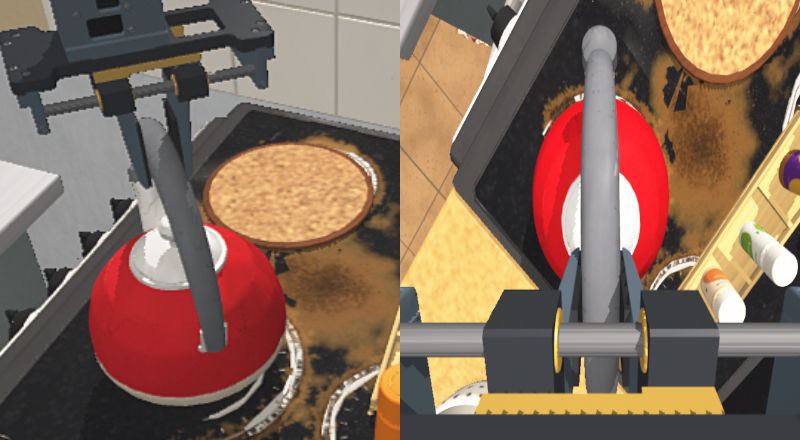

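The kettle is held and upright. The wrist carries -5.9 N, matching 0.6 kg, and the handle is between the pads. Carrying it to the trivet.

Request:
{"method": "drive_tool", "body": {"motion": [[[0,0,0.005],[0,0,0]],[[0,0.002,0.005],[0,0,0]],[[0,0.005,0.005],[0,0,0]],[[-0.001,0.009,0.005],[0,0,0]],[[-0.001,0.013,0],[0,0,0]],[[-0.001,0.016,0],[0,0,0]],[[-0.001,0.019,0],[0,0,0]],[[-0.001,0.02,0],[0,0,0]],[[-0.001,0.02,0],[0,0,0]],[[-0.001,0.02,0],[0,0,0]]]}}

```text
time_s: 15.17
ee_pos: [444.2, 79.2, 249.9]
ee_rot: [-180.0, -0.0, 43.6]
force: [0.5, 1.1, -6.4]
gripper_width: 23.8
```

Request:
{"method": "drive_tool", "body": {"motion": [[[-0.001,0.02,0],[0,0,0]],[[-0.001,0.02,0],[0,0,0]],[[-0.001,0.02,0],[0,0,0]],[[-0.001,0.02,0],[0,0,0]],[[-0.001,0.018,0],[0,0,0]],[[-0.001,0.016,0],[0,0,0]],[[-0.001,0.013,0],[0,0,0]],[[-0.001,0.01,0],[0,0,0]],[[-0.0015,0.006,0],[0,0,0]],[[-0.001,0.003,0],[0,0,0]]]}}

```text
time_s: 16.0
ee_pos: [433.7, 224.4, 249.6]
ee_rot: [-180.0, 0.0, 43.7]
force: [-1.0, 0.4, -7.2]
gripper_width: 24.0
```

Request:
{"method": "drive_tool", "body": {"motion": [[[0,0,0],[0,0,0]],[[0,0,0],[0,0,0]],[[0,0,-0.002],[0,0,0]],[[0,0,-0.004],[0,0,0]],[[0,0,-0.004],[0,0,0]],[[0,0,-0.004],[0,0,0]],[[0,0,-0.004],[0,0,0]],[[0,0,-0.002],[0,0,0]],[[0,0,0],[0,0,0]],[[0,0,0],[0,0,0]]]}}

```text
time_s: 16.83
ee_pos: [434.1, 223.4, 229.3]
ee_rot: [-180.0, 0.0, 43.6]
force: [-0.5, -0.1, -6.7]
gripper_width: 24.0
```

```bash
python3 - <<'E'
from h import *
st=env.state();print(st["ee_pos"],st["ee_rot"],st["force"],st["torque"],st["gripper_width"])
a=env.grab_frame("scene")[:,:,::-1];b=env.grab_frame("top")[:,:,::-1]
cv2.imwrite("pics/w10.png",np.hstack([cv2.resize(a[60:320,140:400],(400,400)),cv2.resize(b[220:400,150:330],(400,400))]))
E
```

```text
[434.13931582 223.39401782 229.29530208] [-1.79992960e+02  1.66137108e-02  4.35987627e+01] [-0.51030088 -0.0653696  -6.66032057] [ 0.0436476  -0.21154556  0.01579686] 23.98423319350613
```

View pics/w10.png

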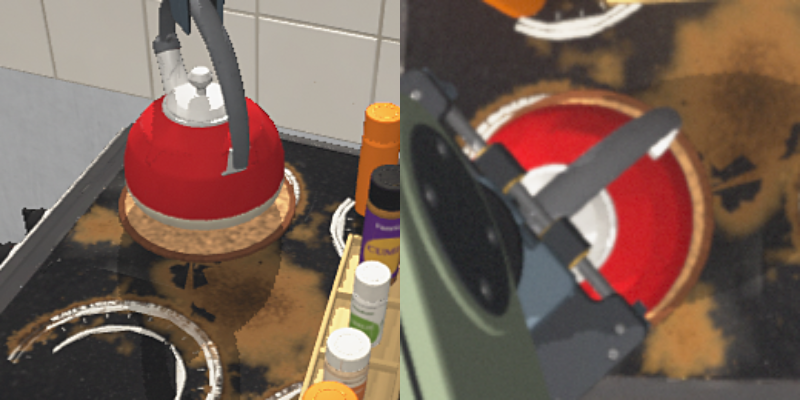

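```bash
python3 - <<'E'
from h import *
S=env.camera_params("scene")
f=lambda X:((proj(S,X)-[140,60])*400/260).round(1)
g=lambda X:((proj(S,X)-[80,60])*[400/270,440/300]).round(1)
for h in (149,107,0):
  print(h,"now",f((434.1,223.4,29.8+h)),"w9",g((451.8,-46.6,30.7+h)),"w8",g((451,-46,h)))
a=env.grab_frame("scene")[:,:,::-1];c=a[80:240,205:345]
cv2.imwrite("pics/w11.png",cv2.resize(c,None,fx=3.75,fy=3.75,interpolation=cv2.INTER_CUBIC))
for h in(149,107,8,0): print(h,((proj(S,(434.1,223.4,29.8+h))-[205,80])*3.75).round(1))
E
```

```text
149 now [199.5  69.9] w9 [171.  220.2] w8 [175.6 246.3]
107 now [201.3 104.9] w9 [177.8 256.3] w8 [181.9 280.3]
0 now [205.5 184.7] w9 [192.7 336.2] w8 [196.1 355.8]
149 [242.5  95.4]
107 [246.9 180.8]
8 [256.4 361.8]
0 [257.1 375.3]
```

View pics/w11.png

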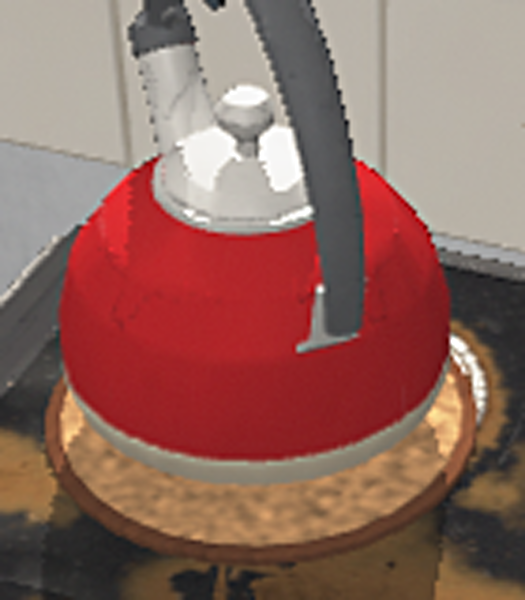

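The kettle hangs upright: knob at (245,90) and base centre at (256,372), both matching the upright projection. It is centred over the trivet. Lowering about 22 mm.

Request:
{"method": "drive_tool", "body": {"motion": [[[0,0,-0.002],[0,0,0]],[[0,0,-0.004],[0,0,0]],[[0,0,-0.004],[0,0,0]],[[0,0,-0.004],[0,0,0]],[[0,0,-0.003],[0,0,0]],[[0,0,-0.002],[0,0,0]],[[0,0,0],[0,0,0]],[[0,0,0],[0,0,0]],[[0,0,0],[0,0,0]],[[0,0,0],[0,0,0]]]}}

```text
time_s: 17.82
ee_pos: [434.3, 223.5, 210.7]
ee_rot: [180.0, -0.0, 43.6]
force: [0.5, -0.1, -6.3]
gripper_width: 24.0
```

Request:
{"method": "drive_tool", "body": {"motion": [[[0,0,-0.0005],[0,0,0]],[[0,0,0],[0,0,0]],[[0,0,-0.0005],[0,0,0]],[[0,0,0],[0,0,0]],[[0,0,-0.0005],[0,0,0]],[[0,0,0],[0,0,0]],[[0,0,0],[0,0,0]],[[0,0,0],[0,0,0]],[[0,0,0],[0,0,0]],[[0,0,0],[0,0,0]]]}}

```text
time_s: 18.65
ee_pos: [434.2, 223.4, 209.0]
ee_rot: [180.0, -0.0, 43.6]
force: [0.9, -0.8, -6.4]
gripper_width: 24.1
```

Not in contact yet. Going on in small steps.

Request:
{"method": "drive_tool", "body": {"motion": [[[0,0,-0.0005],[0,0,0]],[[0,0,0],[0,0,0]],[[0,0,-0.0005],[0,0,0]],[[0,0,0],[0,0,0]],[[0,0,-0.0005],[0,0,0]],[[0,0,0],[0,0,0]],[[0,0,0],[0,0,0]],[[0,0,0],[0,0,0]],[[0,0,0],[0,0,0]],[[0,0,0],[0,0,0]]]}}

```text
time_s: 19.48
ee_pos: [434.2, 223.5, 207.5]
ee_rot: [180.0, -0.0, 43.6]
force: [-0.4, -0.1, -5.8]
gripper_width: 23.6
```

Request:
{"method": "drive_tool", "body": {"motion": [[[0,0,-0.0005],[0,0,0]],[[0,0,0],[0,0,0]],[[0,0,-0.0005],[0,0,0]],[[0,0,0],[0,0,0]],[[0,0,-0.0005],[0,0,0]],[[0,0,0],[0,0,0]],[[0,0,0],[0,0,0]],[[0,0,0],[0,0,0]],[[0,0,0],[0,0,0]],[[0,0,0],[0,0,0]]]}}

```text
time_s: 20.32
ee_pos: [434.3, 223.5, 207.4]
ee_rot: [180.0, -0.1, 43.6]
force: [-2.9, -2.0, 7.8]
gripper_width: 23.5
```

```bash
python3 - <<'E'
from h import *
a=env.grab_frame("scene")[:,:,::-1];c=a[80:240,205:345]
cv2.imwrite("pics/w12.png",cv2.resize(c,None,fx=3.75,fy=3.75,interpolation=cv2.INTER_CUBIC))
E
```

```text
(no output)
```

View pics/w12.png

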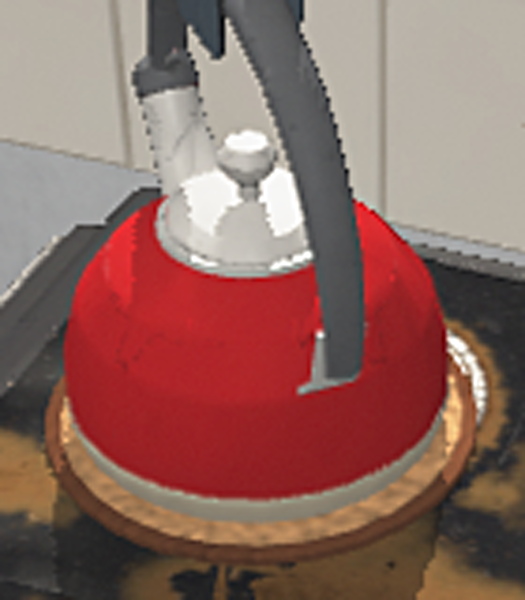

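Contact: the force went from -5.8 to +7.8 N, and the kettle stands level inside the rim. I'll ease the press and let go.

Request:
{"method": "drive_tool", "body": {"motion": [[[0,0,0.0005],[0,0,0]],[[0,0,0],[0,0,0]],[[0,0,0],[0,0,0]],[[0,0,0],[0,0,0]],[[0,0,0],[0,0,0]],[[0,0,0],[0,0,0]],[[0,0,0],[0,0,0]],[[0,0,0],[0,0,0]],[[0,0,0],[0,0,0]],[[0,0,0],[0,0,0]]]}}

```text
time_s: 21.2
ee_pos: [434.3, 223.5, 207.5]
ee_rot: [180.0, -0.1, 43.6]
force: [-4.1, -1.9, 6.4]
gripper_width: 23.6
```

Request:
{"method": "drive_tool", "body": {"motion": [[[0,0,0],[0,0,0]],[[0,0,0],[0,0,0]],[[0,0,0],[0,0,0]],[[0,0,0],[0,0,0]],[[0,0,0],[0,0,0]],[[0,0,0],[0,0,0]],[[0,0,0],[0,0,0]],[[0,0,0],[0,0,0]],[[0,0,0],[0,0,0]],[[0,0,0],[0,0,0]]], "claw": 1}}

```text
time_s: 22.03
ee_pos: [434.2, 223.5, 206.5]
ee_rot: [180.0, -0.0, 43.6]
force: [0.4, -0.2, -0.1]
gripper_width: 88.0
```

Request:
{"method": "drive_tool", "body": {"motion": [[[0,0,0],[0,0,0]],[[0,0,0],[0,0,0]],[[0,0,0.005],[0,0,0]],[[0,0,0.01],[0,0,0]],[[0,0,0.02],[0,0,0]],[[0,0,0.025],[0,0,0]],[[0,0,0.025],[0,0,0]],[[0,0,0.02],[0,0,0]],[[0,0,0.01],[0,0,0]],[[0,0,0],[0,0,0]]]}}

```text
time_s: 22.87
ee_pos: [435.2, 224.0, 324.5]
ee_rot: [179.9, -0.3, 43.6]
force: [0.2, 0.0, 0.2]
gripper_width: 91.5
```

Clear of the handle. I'll back the arm out of the top camera's view for the final check.

Request:
{"method": "drive_tool", "body": {"motion": [[[0,-0.01,0.01],[0,0,0]],[[-0.005,-0.025,0.01],[0,0,0]],[[-0.008,-0.035,0],[0,0,0]],[[-0.008,-0.035,0],[0,0,0]],[[-0.008,-0.035,0],[0,0,0]],[[-0.008,-0.035,0],[0,0,0]],[[-0.008,-0.035,0],[0,0,0]],[[-0.008,-0.035,0],[0,0,0]],[[-0.008,-0.035,0],[0,0,0]],[[-0.008,-0.035,0],[0,0,0]]]}}

```text
time_s: 23.7
ee_pos: [363.3, -93.3, 340.7]
ee_rot: [-179.9, 0.1, 43.6]
force: [0.8, -0.1, 0.3]
gripper_width: 91.2
```

Request:
{"method": "drive_tool", "body": {"motion": [[[-0.005,-0.035,0],[0,0,0]],[[-0.005,-0.035,0],[0,0,0]],[[-0.005,-0.035,0],[0,0,0]],[[-0.005,-0.035,0],[0,0,0]],[[0,-0.02,0],[0,0,0]],[[0,-0.01,0],[0,0,0]],[[0,0,0],[0,0,0]],[[0,0,0],[0,0,0]],[[0,0,0],[0,0,0]],[[0,0,0],[0,0,0]]]}}

```text
time_s: 24.53
ee_pos: [345.2, -260.3, 341.5]
ee_rot: [-180.0, -0.0, 43.7]
force: [-0.2, 0.6, -0.8]
gripper_width: 91.3
```

```bash
python3 - <<'E'
from h import *
st=env.state();print(st["ee_pos"],st["force"])
for n in("top","scene"): cv2.imwrite(f"pics/{n}_end.png",env.grab_frame(n)[:,:,::-1])
E
```

```text
[ 345.21402444 -260.26696222  341.54043868] [-0.15292523  0.59162919 -0.82577894]
```

View pics/top_end.png

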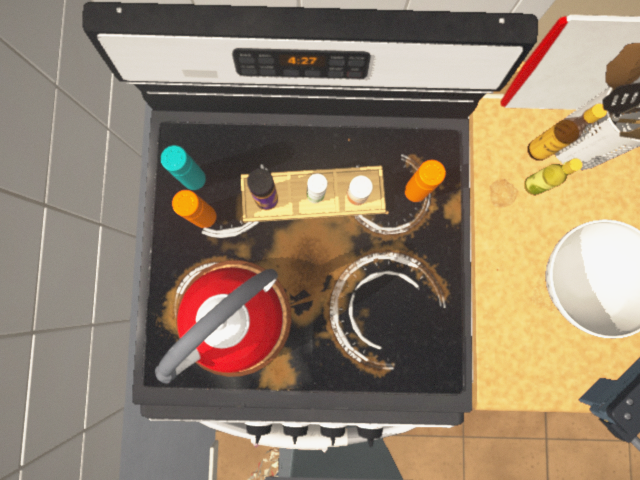

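View pics/scene_end.png

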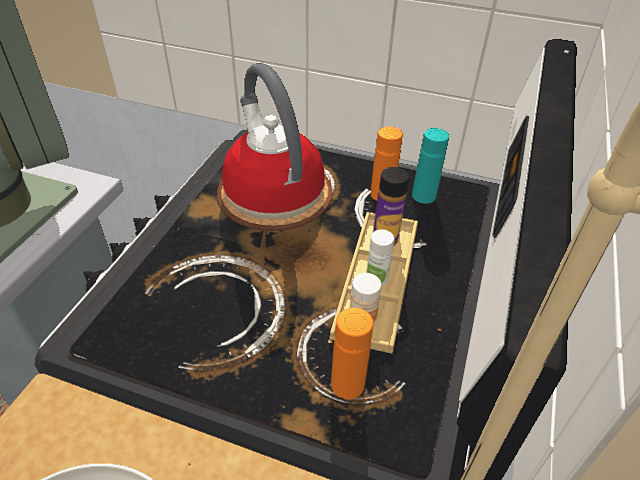

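The top view shows the kettle on the trivet with its lid at (222,321), and the jar in the left compartment with its cap at (261,182). The other jars look unmoved. One numeric check.

```bash
python3 - <<'E'
from h import *
t=cv2.imread("pics/top_end.png");s=cv2.imread("pics/scene_end.png");t0=cv2.imread("pics/top0.png");s0=cv2.imread("pics/scene0.png")
a=cv2.resize(t[255:385,155:295],None,fx=2.8,fy=2.8,interpolation=cv2.INTER_CUBIC);b=cv2.resize(s[60:240,210:340],(283,392),interpolation=cv2.INTER_CUBIC)
cv2.imwrite("pics/endcrop.png",np.hstack([a,b]))
print("diff others top",[float(np.abs(t[r].astype(int)-t0[r]).mean().round(2)) for r in(np.s_[165:205,300:380],np.s_[155:210,400:450],np.s_[140:192,155:205],np.s_[190:230,170:215])])
T=env.camera_params("top");S=env.camera_params("scene")
for X in((434.2,223.8,115),):print(proj(T,X),proj(S,X))
print(proj(T,(656.7,169.5,138)),proj(S,(656.7,169.5,138)))
E
```

```text
Traceback (most recent call last):
ValueError: all the input array dimensions except for the concatenation axis must match exactly, but along dimension 0, the array at index 0 has size 364 and the array at index 1 has size 392
```

```bash
python3 - <<'E'
from h import *
t=cv2.imread("pics/top_end.png");s=cv2.imread("pics/scene_end.png");t0=cv2.imread("pics/top0.png")
a=cv2.resize(t[255:385,155:295],(400,371),interpolation=cv2.INTER_CUBIC);b=cv2.resize(s[105:235,205:345],(400,371),interpolation=cv2.INTER_CUBIC)
cv2.imwrite("pics/endcrop.png",np.hstack([a,b]))
print("diff others top",[float(np.abs(t[r].astype(int)-t0[r]).mean().round(2)) for r in(np.s_[165:205,300:380],np.s_[155:210,400:450],np.s_[140:192,155:205],np.s_[190:230,170:215])])
T=env.camera_params("top");S=env.camera_params("scene");k=400/140
X=(434.2,223.8,115);print((proj(T,X)-[155,255])*k,(proj(S,X)-[205,105])*k)
print(proj(T,(656.7,169.5,138)),proj(S,(656.7,169.5,138)))
E
```

```text
diff others top [8.21, 2.5, 3.22, 2.78]
[190.21182333 185.8689691 ] [190.23670465  98.13703054]
[259.70056932 180.34541481] [394.18363415 175.25730534]
```

View pics/endcrop.png

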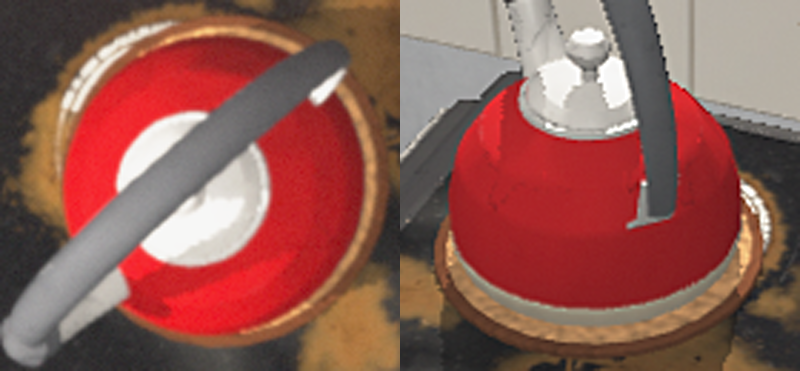

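```bash
python3 - <<'E'
from workcell import env
print(env.job_done(), env.state()["time_s"])
E
```

```text
the job is handed in; nothing more can be done
the job is handed in; nothing more can be done
```

The spice jar now stands upright in the empty left compartment, and the red kettle stands upright on the trivet. I did them in that order and let go of both, with the arm backed well clear. The job was handed in at about 25 s of the 64 s allowed.

- **Kettle:** in the final pictures its lid centre is about 2 mm from the trivet centre, and it stands level inside the rim. I centred its round body rather than its stated origin, which lies 7 mm to the side.
- **Spice jar:** its cap is within about 2 px of where it should be in both the top and scene views.
- **Forces:** the highest reading at the end of any move was about 8 N at the wrist, well under the limits.
- **Other jars:** the two tray jars and the orange and turquoise look-alikes look unmoved. The top-view difference over the two tray jars was higher (8.2) than over the look-alikes (about 3). I took that to be the spice jar's new shadow, because both caps sit at the same pixels as before, but I did not measure it separately.

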